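Set the polariser ring to the yellow mark and start the exposure

TASK

On the white polarised-light stage, push the ring's lever gently round by its upright black post until the white pointer stands over the yellow dot on the dial, and leave it there. Then press the green button right down to start the exposure and let it come up again. Use closed fingertips or the outside of the fingers: pinch and lift nothing, and do not disturb the dish lying on the stage or the bottle, timer and beaker round it.

Things in the scene. Friction and masses are not known exactly. Their poses are not given: they have to be found in the camera images.
- stage: Polarised-light stage, fixed: white housing, top 45 mm above the bench. Origin on the bench under the dial centre; reaches 115 mm along its +x, -x and +y, 170 mm along -y. Its -x side faces the robot, turned by up to 0.3 rad; z is up.
- dial_centre (a point): Centre of the stage's dark dial (radius 108 mm), on the ring's vertical axis, 48 mm above the bench. The black ring has radius 66 mm, top 58 mm above the bench. Inside it is a fixed white round table, top 62 mm above the bench, on which the petri dish lies.
- post (a point): On the axis of the lever's upright black post, 80 mm above the bench, 84 mm from the ring's axis. Diameter 12 mm, from 58 to 100 mm above the bench, on a 12 mm wide radial aluminium arm (top at 58 mm). Moves on a level circle about the dial centre, needs about 1.5 to 2 N sideways, does not spring back and stays where it is left.
- pointer_tip (a point): Tip of the white pointer at the outer end of the lever's arm, 100 mm from the ring's axis, on the same radius as the post, 53 mm above the bench. It sweeps over the coloured dots.
- ring (a joint): Angle of the ring and lever, rad, counter-clockwise seen from above; at 0 the lever points along stage -x (towards the robot), positive swings it towards stage -y. Stops at -1.25 and 1.25; it starts between -0.2 and 0.2.
- yellow_dot: The yellow dot, a fixed disc of diameter 12 mm, 3 mm high on the dial, its centre 100 mm from the ring's axis; origin at the centre of its underside. Four such dots (yellow, blue, green, red) stand at -0.95, -0.5, 0.5 and 0.95 rad of the ring's angle, in any order; only yellow is the setting wanted.
- start_top (a point): Centre of the top of the round green push button, diameter 28 mm, on the housing at the stage's -y side (141 mm from the dial centre along stage -y, 30 mm along stage -x), its top 63 mm above the bench when up. It is pressed straight down, 6 mm to its stop, needs 5 N there and springs back.
- start (a joint): Travel of the green button, m: 0 up, 0.006 fully down.
- dish: Closed petri dish, diameter 90 mm, 15 mm high, lying loose on the stage's round table, its top 77 mm above the bench; origin at the centre of its underside. Leave alone.
- bottle: Glass bottle with an orange screw cap, diameter 56 mm, 113 mm high, standing to the left of the stage; origin at the centre of its underside. Leave alone.
- timer: Small white bench timer, 62 x 62 x 18 mm, lying to the left of the stage, on the robot's side of the bottle; origin at the centre of its underside. Leave alone.
- beaker: Small clear beaker, diameter 49 mm, 60 mm high, standing to the right of the stage; origin at the centre of its underside. Leave alone.

How it is judged:
By the outcome, as a careful person would: the job done as asked, in the order asked, and still so for the second after the job is handed in, with the robot touching nothing.
It also fails if it takes over 48 s, if anything falls off the work surface, if the arm or the gripper's body presses on something with over 40 N, if the wrist force passes 120 N, or if a joint passes its speed limit or range.

ROBOT

A 7-joint arm with a two-finger parallel gripper is mounted at the origin on a cart in front of the work surface, level with it; the furniture and walls round the work are solid. World frame = base frame: x ahead of the robot, y to its left, z up, the work surface at z = 0. Lengths are in m, angles in rad, forces in N, time in s.
With the tool pointing down it reaches from about 0.425 to 0.95 m from the base axis. Payload 4.7 kg.
Tool frame: the origin (TCP) lies between the finger pads; the fingertips stand 8 mm ahead of it and the grasp point (between the pads) lies 11 mm behind it; z points along the fingers, y is the line along which they close (so a half turn about z gives the same grasp; the last joint's range is limited). The gripper opens to 87 mm and grips with 3 to 60 N. Pads are 19 mm wide; open, the fingers measure 117 mm over their backs; the gripper's body (75 mm by 190 mm) begins 51 mm behind the grasp point.
Start: joints at [-1.322, 0.469, -0.049, 1.532, 0.024, 1.141, -0.082], TCP at [0.185, 0.649, 0.231] pointing down, gripper open.
Joint ranges: [-2.59, 2.59], [-0.33, 1.99], [-1.39, 1.29], [0.1, 2.45], [-1.04, 4.18], [0.21, 1.99], [-2.66, 2.66]. Speed limits (rad/s): [2.57, 2.57, 3.14, 3.14, 3.14, 3.14, 3.14].

INTERFACE

Orientations are given as [roll, pitch, yaw] about the fixed x, y, z axes, in that order (R = Rz(yaw) Ry(pitch) Rx(roll)).
In Python, from plant import manip gives the robot as it stands. The module is installed in compiled form; this text tells all that it offers.
- The arm moves only by the tool play_rows, never from a script. Its argument "series" is a list of rows, each a list of 7 numbers: the shift along the tool's x, y, z normalised to -1 to 1, where 1 is 50 mm, then the turn, a rotation vector about the tool's x, y, z normalised to -1 to 1, where 1 is 6 degrees, then the gripper's target within -1 to 1 (fully open at 1, half-way at 0, shut at -1). A call has 1 to 12 rows; each row shifts and turns the commanded pose from where the row before left it, along the tool's axes as they then stand; what a row does not reach is not made up. A row lasts 1/10 s, in which the tool goes at most 50 mm and 8.59 degrees, less where a joint would pass 70% of its speed; a pose out of reach is approached as far as the arm can. A call with a number of a shift or a turn outside -1 to 1 is refused whole. A call with a gripper value outside its range is refused whole. The fingers move at their own pace and stop on an object; the grip force is fixed at half the most. Time passes only in rows, so rows that do not move let the fingers close. It gives the time, the measured TCP pose, the force, the opening and the grip force at its end, in the units of the state.
- manip.get_obs(): the state, without advancing time (a new reading comes with each control period).
- manip.capture(name): name is "side" or "top"; returns (picture, depth): 384x512x3 uint8, red, green, blue; 384x512 float32, m along the optical axis (not along the pixel's ray), 0 where there is no reading.
- manip.camera_info(name): a dict with "mtx" (3x3 intrinsics, pixels), "view" (4x4, takes a point from world to camera coordinates). Camera axes: x right, y down, z forward; pixel columns grow to the right and rows downward; lengths in m; the calibration is good to about 2 mm. A picture is of the moment at which its call begins. camera_info takes no time and is no camera call.
- manip.hand_in(): hands the job in; it is judged then, once.
The state is a dict: "time": time; "joints": joint angles; "joint_vel": joint speeds; "effort": joint torques, N m; "tcp_pos": TCP position; "tcp_rot": TCP orientation; "contact_force": force on the tool from outside, world axes, zero at the start; "ft_torque": the same for the moment, N m; "finger_gap": finger opening in m; "gripper_force": force on a finger pad.
Only numpy, scipy, OpenCV 4.12 (cv2) and the standard library are available. Lean on these libraries where they do the work, as an engineer would, in place of code of your own. Each camera call takes 0.05 s, during which the arm holds its last target. There are 200 camera calls.

## Working session

There is one attempt and no reset: what is moved stays moved. The work goes in short steps, Python scripts to look and compute and a tool call to move; the robot and the scene stay as the last step left them, time stands still between calls to the robot, and variables do not carry over. Pictures are saved under pics/ and viewed, at most 10 in all, crops included, and the job is handed in when it is done.

Besides the shell and the picture viewer there is one more tool, called after "Request:" in YAML: its name, and indented under it one key for each argument. play_rows: Moves the arm, as the interface text tells. Its arguments: {"type":"object","properties":{"series":{"type":"array","items":{"type":"array","items":{"type":"number"}}}},"required":["series"]}

```bash
mkdir -p pics; cat > h.py <<'E'
import numpy as np, cv2
from plant import manip
def cap(n,f=None):
    p,d=manip.capture(n); i=manip.camera_info(n)
    if f: cv2.imwrite('pics/'+f,cv2.cvtColor(p,cv2.COLOR_RGB2BGR))
    return p,d,np.array(i['mtx']),np.array(i['view'])
def ray(u,v,K,V):
    R,t=V[:3,:3],V[:3,3]; d=R.T@np.linalg.inv(K)@[u,v,1.]; return -R.T@t,d
def onz(u,v,z,K,V):
    o,d=ray(u,v,K,V); return o+d*(z-o[2])/d[2]
def pt(u,v,d,K,V):
    o,r=ray(u,v,K,V); return o+r*d
E
python3 - <<'E'
from h import *
for n in('top','side'):
    p,d,K,V=cap(n,n+'1.png'); print(n,K.round(1).tolist(),(-V[:3,:3].T@V[:3,3]).round(3),V[:3,:3].round(2).tolist())
o=manip.get_obs();print({k:np.round(v,3) for k,v in o.items()})
E
```

```text
top [[428.9, 0.0, 258.1], [0.0, 428.9, 193.8], [0.0, 0.0, 1.0]] [ 0.466 -0.023  1.154] [[-0.02, -1.0, 0.01], [-1.0, 0.02, -0.06], [0.06, -0.01, -1.0]]
side [[418.7, 0.0, 247.5], [0.0, 418.7, 190.5], [0.0, 0.0, 1.0]] [-0.085 -0.882  0.732] [[0.81, -0.59, 0.01], [-0.31, -0.44, -0.84], [0.5, 0.68, -0.54]]
{'time': np.float64(0.1), 'joints': array([-1.322,  0.469, -0.049,  1.534,  0.024,  1.141, -0.082]), 'joint_vel': array([ 0.001, -0.003,  0.   , -0.   ,  0.   ,  0.   , -0.   ]), 'effort': array([ 1.0000e-03, -5.0917e+01, -8.1000e-02, -2.3683e+01, -6.1000e-02,
        3.4000e-02,  0.0000e+00]), 'tcp_pos': array([0.185, 0.649, 0.23 ]), 'tcp_rot': array([-3.14 ,  0.   ,  2.864]), 'contact_force': array([ 0.723, -0.739,  0.34 ]), 'ft_torque': array([ 0.007,  0.041, -0.014]), 'gripper_force': np.float64(0.0), 'finger_gap': np.float64(0.087)}
```

View pics/top1.png

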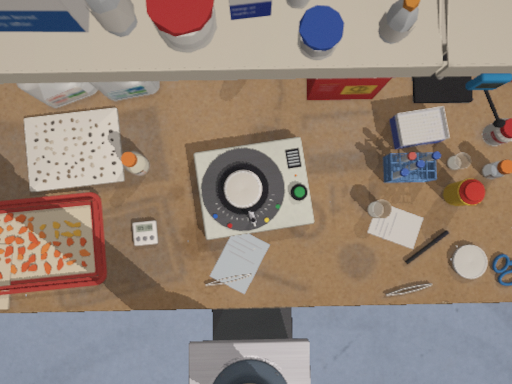

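View pics/side1.png

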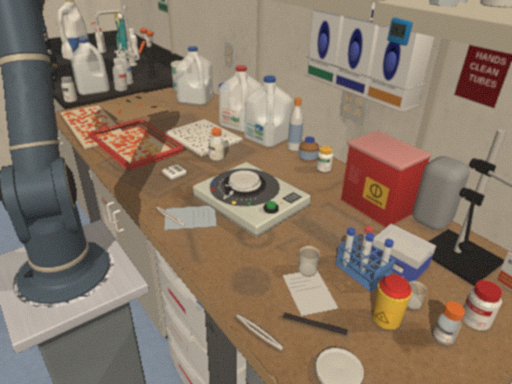

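The top view shows the stage at about (243,188), the lever's post near (252,217), yellow near (267,220) and the green button at (299,192). The side view shows the same stage at (252,190). Next I measure by colour mask.

```bash
cat > m.py <<'E'
from h import *
def blobs(p,roi,lo,hi):
    x0,x1,y0,y1=roi; h=cv2.cvtColor(p,cv2.COLOR_RGB2HSV)[y0:y1,x0:x1]
    m=cv2.inRange(h,lo,hi); n,_,s,c=cv2.connectedComponentsWithStats(m)
    return [(c[i]+[x0,y0],s[i,4]) for i in range(1,n) if s[i,4]>=4]
COL={'yellow':((20,110,110),(34,255,255)),'green':((40,90,40),(85,255,255)),'blue':((98,110,60),(125,255,255)),'red':((0,140,90),(8,255,255)),'red2':((170,140,90),(180,255,255))}
E
python3 - <<'E'
from m import *
for n,roi in(('top',(190,316,130,245)),('side',(190,315,155,235))):
    p,d,K,V=cap(n)
    for c,(a,b) in COL.items():
        for uv,s in blobs(p,roi,a,b):
            print(n,c,uv.round(1),s,onz(*uv,.063 if s>60 else .051,K,V).round(4))
    x0,x1,y0,y1=roi
    c=cv2.cvtColor(p[y0:y1,x0:x1],cv2.COLOR_RGB2BGR)
    cv2.imwrite('pics/c_%s.png'%n,cv2.resize(c,None,fx=5,fy=5,interpolation=cv2.INTER_CUBIC))
    if n=='top':
        # table (white disc inside dial), dial dark region
        g=cv2.cvtColor(p,cv2.COLOR_RGB2GRAY)[y0:y1,x0:x1]
        m=((g<110)*255).astype('uint8')
        cs,_=cv2.findContours(m,cv2.RETR_EXTERNAL,cv2.CHAIN_APPROX_NONE)
        k=max(cs,key=cv2.contourArea); e=cv2.fitEllipse(cv2.convexHull(k)); u=np.array(e[0])+[x0,y0]
        print('dial',u,e[1],onz(*u,.048,K,V))
        h=np.float32(pt(299,192,d[192,299],K,V)); print('btn depth pt',h, 'table',pt(243,188,d[188,243],K,V))
E
```

```text
top yellow [266.1 219.4] 19 [ 0.4713 -0.0527  0.051 ]
top green [298.9 191.6] 107 [ 0.5404 -0.1376  0.063 ]
top green [277.5 206. ] 16 [ 0.5052 -0.0827  0.051 ]
top blue [214.9 215.6] 18 [0.4838 0.0785 0.051 ]
top red [229.3 225.1] 16 [0.4586 0.0419 0.051 ]
dial [242.50305176 188.95743942] (81.800048828125, 82.06816101074219) [0.55110552 0.00656911 0.048     ]
btn depth pt [ 0.53911793 -0.1373792   0.06664568] table [0.55122212 0.00447383 0.07770765]
side yellow [233.5 202.1] 17 [ 0.4692 -0.0548  0.051 ]
side green [248.8 203. ] 10 [ 0.5027 -0.0838  0.051 ]
side green [270.6 205.2] 69 [ 0.5358 -0.1418  0.063 ]
side blue [213.2 181.6] 5 [0.4811 0.0745 0.051 ]
side red [212.3 189. ] 7 [0.4563 0.0398 0.051 ]
```

View pics/c_top.png

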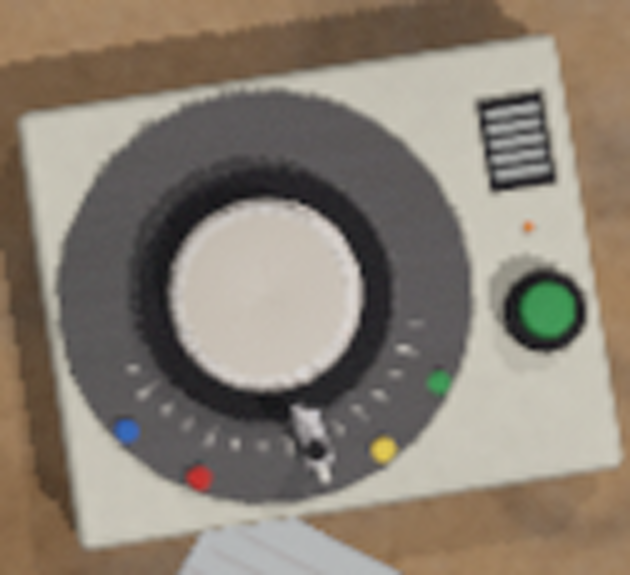

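View pics/c_side.png

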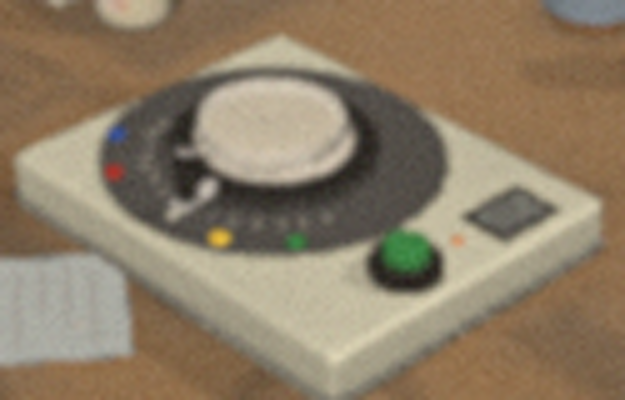

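The crops settle the layout. In the top crop, the pointer tip is at about (325,478), which is full-frame (255,225.6). Yellow is next to it, on the button side (+0.5), with green beyond. Red and blue are on the far side.

```bash
cat > geo.py <<'E'
import numpy as np
P={'y':(.5,[.4713,-.0527],[.4692,-.0548]),'g':(.95,[.5052,-.0827],[.5027,-.0838]),'b':(-.95,[.4838,.0785],[.4811,.0745]),'r':(-.5,[.4586,.0419],[.4563,.0398])}
from scipy.optimize import least_squares
def fit(k):
    f=lambda q:np.concatenate([np.array(v[k] if k else (np.array(v[1])+v[2])/2)-q[:2]+.1*np.array([np.cos(v[0]+q[2]),np.sin(v[0]+q[2])]) for v in P.values()])
    r=least_squares(f,[.55,0,0.]); return r.x,np.abs(r.fun).max()
C=fit(0)[0]
def lev(a,r): return C[:2]-r*np.array([np.cos(a+C[2]),np.sin(a+C[2])])
E
python3 - <<'E'
from geo import *; from h import *
for k in(1,2,0): print(fit(k))
i=manip.camera_info('top');K,V=np.array(i['mtx']),np.array(i['view'])
t=onz(255,225.6,.053,K,V)[:2]; ct=fit(1)[0]; d=ct[:2]-t; print('tip',t,'r',np.hypot(*d),'angle',np.arctan2(d[1],d[0])-ct[2])
c,s=np.cos(C[2]),np.sin(C[2]); print('btn',C[:2]+[-.03*c+.141*s,-.03*s-.141*c])
a0=np.arctan2(d[1],d[0])-ct[2]
for a in(a0,.5):print(a,'post',lev(a,.084),'tangent ang',a+C[2]-np.pi/2)
E
```

```text
(array([0.55205964, 0.00580724, 0.13136445]), np.float64(0.000517433818685277))
(array([0.54963616, 0.00365825, 0.13379807]), np.float64(0.002013188853077677))
(array([0.55084803, 0.00473218, 0.13257342]), np.float64(0.0011709587224586482))
tip [ 0.45606524 -0.02386452] r 0.10047555157804848 angle 0.1684188494591272
btn [ 0.53974942 -0.13899611]
0.1684188494591272 post [ 0.47062444 -0.02017113] tangent ang -1.2698040614258324
0.5 post [ 0.4831013  -0.04493048] tangent ang -0.9382229108849595
```

Request:
play_rows:
  series:
    - [-0.3,-0.25,0,0,0,0,-1]
    - [-0.65,-0.55,0,0,0,0,-1]
    - [-0.65,-0.55,0,0,0,0,-1]
    - [-0.65,-0.55,0,0,0,0,-1]
    - [-0.65,-0.55,0,0,0,0,-1]
    - [-0.65,-0.55,0,0,0,0,-1]
    - [-0.65,-0.55,0,0,0,0,-1]
    - [-0.65,-0.55,0,0,0,0,-1]
    - [-0.65,-0.55,0,0,0,0,-1]
    - [-0.65,-0.55,0,0,0,0,-1]
    - [-0.3,-0.25,0,0,0,0,-1]

```text
time: 1.3
tcp_pos: [0.4227, 0.2944, 0.2306]
tcp_rot: [-3.141, 0.001, 2.858]
contact_force: [-0.1, -0.0, 0.8]
finger_gap: 0.0073
gripper_force: 0.0
```

Request:
play_rows:
  series:
    - [0,0,0,0,0,0.98,-1]
    - [0,0,0,0,0,0.98,-1]
    - [0,0,0,0,0,0.98,-1]
    - [0,0,0,0,0,0.98,-1]
    - [0,0,0,0,0,0.98,-1]
    - [0,0,0,0,0,0.98,-1]
    - [0,0,0,0,0,0.98,-1]
    - [0,0,0,0,0,0.98,-1]
    - [0,0,0,0,0,0,-1]

```text
time: 2.2
tcp_pos: [0.4204, 0.2986, 0.2304]
tcp_rot: [-3.141, 0.0, 2.043]
contact_force: [0.6, -0.3, -0.2]
finger_gap: 0.0008
gripper_force: 0.0
```

Request:
play_rows:
  series:
    - [-0.4,-0.16,0,0,0,0,-1]
    - [-0.85,-0.34,0,0,0,0,-1]
    - [-0.85,-0.34,0,0,0,0,-1]
    - [-0.85,-0.34,0,0,0,0,-1]
    - [-0.85,-0.34,0,0,0,0,-1]
    - [-0.85,-0.34,0,0,0,0,-1]
    - [-0.44,-0.16,0.2,0,0,0,-1]
    - [0,0,0.8,0,0,0,-1]
    - [0,0,0.8,0,0,0,-1]
    - [0,0,0.3,0,0,0,-1]
    - [0,0,0,0,0,0,-1]

```text
time: 3.3
tcp_pos: [0.4444, 0.0257, 0.1235]
tcp_rot: [-3.136, -0.001, 2.045]
contact_force: [-0.2, 0.2, 0.6]
finger_gap: 0.0005
gripper_force: 0.0
```

```bash
cat > st.py <<'E'
from h import *
o=manip.get_obs(); p=o['tcp_pos']; w=o['tcp_rot'][2]
print(p.round(4),'n',-(np.cos(w)*p[0]+np.sin(w)*p[1]),'l',np.sin(w)*p[0]-np.cos(w)*p[1],o['contact_force'].round(1),o['time'])
E
python3 st.py; python3 - <<'E'
from h import *
p,*_=cap('side'); c=p[110:235,160:320]; cv2.imwrite('pics/a.png',cv2.resize(cv2.cvtColor(c,cv2.COLOR_RGB2BGR),None,fx=4,fy=4))
E
```

```text
[0.4444 0.0257 0.1235] n 0.17984455215835468 l 0.40714713242859624 [-0.2  0.2  0.6] 3.3
```

View pics/a.png

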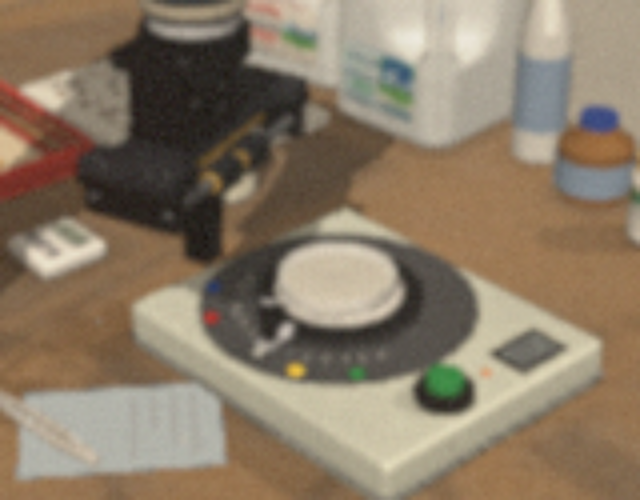

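The closed fingers hang at the left edge of the dial, around (200,235) in the crop. They are clear of the post (about (270,320)), the dish and the timer. I lower them to post height and start the push.

Request:
play_rows:
  series:
    - [0,0,0.4,0,0,0,-1]
    - [0,0,0.4,0,0,0,-1]
    - [0,0.04,0.1,0,0,0,-1]
    - [0,0,0,0,0,0,-1]
    - [-0.2,0,0,0,0,0,-1]
    - [-0.2,0,0,0,0,0,-1]
    - [-0.1,0,0,0,0,0,-1]
    - [-0.06,0,0,0,0,0,-1]
    - [0,0,0,0,0,0,-1]

```text
time: 4.25
tcp_pos: [0.461, 0.0014, 0.0807]
tcp_rot: [3.141, 0.0, 2.042]
contact_force: [-0.5, 0.9, 0.4]
finger_gap: 0.0003
gripper_force: 0.0
```

Request:
play_rows:
  series:
    - [-0.06,0,0,0,0,0,-1]
    - [-0.06,0,0,0,0,0,-1]
    - [-0.06,0,0,0,0,0,-1]
    - [-0.06,0,0,0,0,0,-1]
    - [-0.06,0,0,0,0,0,-1]
    - [0,0,0,0,0,0,-1]

```text
time: 4.85
tcp_pos: [0.4675, -0.0117, 0.0804]
tcp_rot: [-3.141, -0.0, 2.042]
contact_force: [-1.9, 0.5, -0.2]
finger_gap: 0.0004
gripper_force: 0.4
```

```bash
python3 st.py; python3 - <<'E'
from h import *
p,*_=cap('side'); c=p[160:225,180:280]; cv2.imwrite('pics/b.png',cv2.resize(cv2.cvtColor(c,cv2.COLOR_RGB2BGR),None,fx=7,fy=7,interpolation=cv2.INTER_CUBIC))
E
```

```text
[ 0.4675 -0.0117  0.0804] n 0.22277705216664884 l 0.4111400138565741 [-1.9  0.5 -0.2] 4.85
```

View pics/b.png

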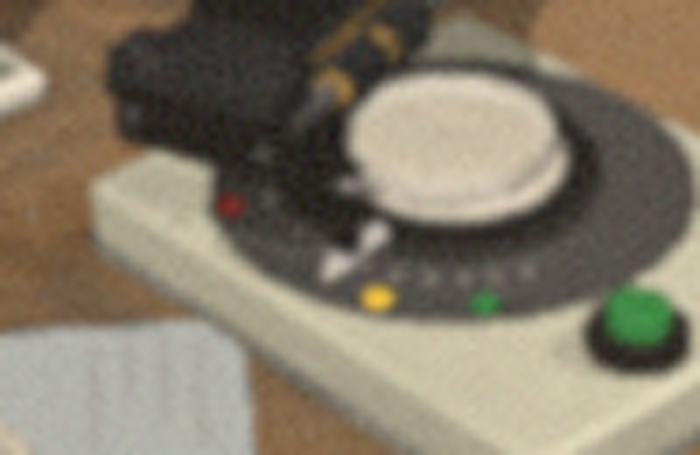

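The fingers now touch the post and the lever is moving. The pointer tip is at crop (330,268) and yellow is at (378,298). I push on slowly.

Request:
play_rows:
  series:
    - [-0.06,0,0,0,0,0,-1]
    - [-0.06,0,0,0,0,0,-1]
    - [-0.06,0,0,0,0,0,-1]
    - [-0.06,0,0,0,0,0,-1]
    - [-0.06,0,0,0,0,0,-1]
    - [0,0,0,0,0,0,-1]

```text
time: 5.5
tcp_pos: [0.475, -0.0253, 0.0806]
tcp_rot: [3.141, 0.001, 2.042]
contact_force: [-1.0, -0.2, 0.2]
finger_gap: 0.0005
gripper_force: 0.1
```

```bash
python3 st.py; python3 - <<'E'
from h import *
from geo import fit
p,d,K,V=cap('side'); c=p[180:215,205:255]; cv2.imwrite('pics/c.png',cv2.resize(cv2.cvtColor(c,cv2.COLOR_RGB2BGR),None,fx=14,fy=14,interpolation=cv2.INTER_CUBIC))
q=fit(2)[0]
for a in(.3,.4,.45,.5,.55):
    for r in (.1,.07):
        P=V@[*(q[:2]-r*np.array([np.cos(a+q[2]),np.sin(a+q[2])])),.053 if r==.1 else .058,1]; u=K@P[:3]/P[2]; print(a,r,((u[:2]-[205,180])*14+7).round())
E
```

```text
[ 0.475  -0.0253  0.0806] n 0.23822295560079879 l 0.41177655275190694 [-1.  -0.2  0.2] 5.5
0.3 0.1 [319. 288.]
0.3 0.07 [394. 199.]
0.4 0.1 [362. 300.]
0.4 0.07 [424. 207.]
0.45 0.1 [384. 306.]
0.45 0.07 [439. 211.]
0.5 0.1 [407. 310.]
0.5 0.07 [455. 214.]
0.55 0.1 [430. 314.]
0.55 0.07 [471. 217.]
```

View pics/c.png

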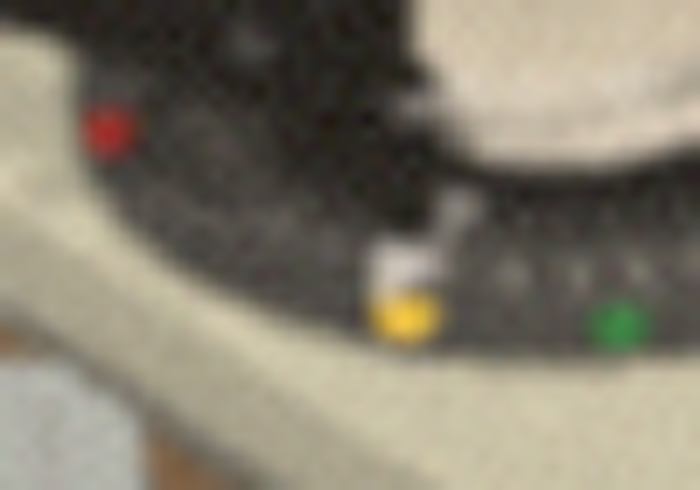

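The pointer is almost at yellow: the lever runs from (460,205) to about (388,295), with yellow at (405,315). That puts the angle near 0.44. I nudge it 3 mm, then back off and check from above.

Request:
play_rows:
  series:
    - [-0.03,0,0,0,0,0,-1]
    - [-0.03,0,0,0,0,0,-1]
    - [0,0,0,0,0,0,-1]
    - [0.2,0,0,0,0,0,-1]
    - [0.4,0,0,0,0,0,-1]
    - [0.6,0,0,0,0,0,-1]
    - [0.8,0,-0.2,0,0,0,-1]
    - [0.8,0,-0.3,0,0,0,-1]
    - [0.8,0,-0.3,0,0,0,-1]
    - [0.6,0,0,0,0,0,-1]
    - [0,0,0,0,0,0,-1]

```text
time: 6.65
tcp_pos: [0.3783, 0.1636, 0.1209]
tcp_rot: [3.141, -0.002, 2.051]
contact_force: [-0.4, -0.0, -0.0]
finger_gap: 0.0001
gripper_force: 0.0
```

```bash
python3 st.py; cat > chk.py <<'E'
import sys
from m import *; from geo import fit
p,d,K,V=cap('top'); c=p[195:240,225:290]; cv2.imwrite('pics/%s.png'%sys.argv[1],cv2.resize(cv2.cvtColor(c,cv2.COLOR_RGB2BGR),None,fx=12,fy=12,interpolation=cv2.INTER_CUBIC))
q=fit(1)[0]
for uv,s in blobs(p,(190,316,130,245),*COL['yellow']): print('yellow',uv,s,((uv-[225,195])*12+6).round())
# unroll a band of the dial: radii 90-99 mm at pointer height, mean brightness against angle
g=cv2.cvtColor(p,cv2.COLOR_RGB2HSV).astype(np.float32); A=np.arange(.1,.9,.01); S=[]
def proj(a,r,z):
    P=V@[*(q[:2]-r*np.array([np.cos(a+q[2]),np.sin(a+q[2])])),z,1]; u=K@P[:3]/P[2]; return u[:2]
for r,z in((.075,.058),(.092,.054),(.096,.053)):
    u=np.float32([[proj(a,r,z) for a in A]]); im=cv2.remap(g,u,None,cv2.INTER_LINEAR)[0]
    w=np.clip(im[:,2]-110,0,None)*(im[:,1]<70); print(r,'peak',A[w.argmax()],'mean',(A*w).sum()/w.sum() if w.sum() else None, w[::2].astype(int))
print('tip@.5',((proj(.5,.1,.053)-[225,195])*12+6).round())
E
python3 chk.py d
```

```text
[0.3783 0.1636 0.1209] n 0.029706063116536313 l 0.41107138437322666 [-0.4 -0.  -0. ] 6.65
yellow [266.81818182 219.63636364] 11 [508. 302.]
0.075 peak 0.5299999999999998 mean 0.5147514359914306 [ 0  0  2 10  8  0  0  0  0  0  0  0  0  0  0 16 40 50 45 46 49 60 59 37
  7  0  0  0 12 30 20  0  0  0  0  0  0  5 14  0]
0.092 peak 0.47999999999999976 mean 0.48173684518840687 [ 0  0  0  0  0  0  0  0  0  0  0  0  0  0  0  0 15 44 66 75 58 51 24  0
  0  0  0  0  0  0  0  0  0  0  0  0  0  0  0  0]
0.096 peak 0.48999999999999977 mean 0.47674071849596317 [  0   0   0   0   0   0   0   0   0   0   0   0   0   0   0   0   0  28
  72  99 104   0   0   0   0   0   0   0   0   0   0   0   0   0   0   0
   0   0   0   0]
tip@.5 [502. 299.]
```

View pics/d.png

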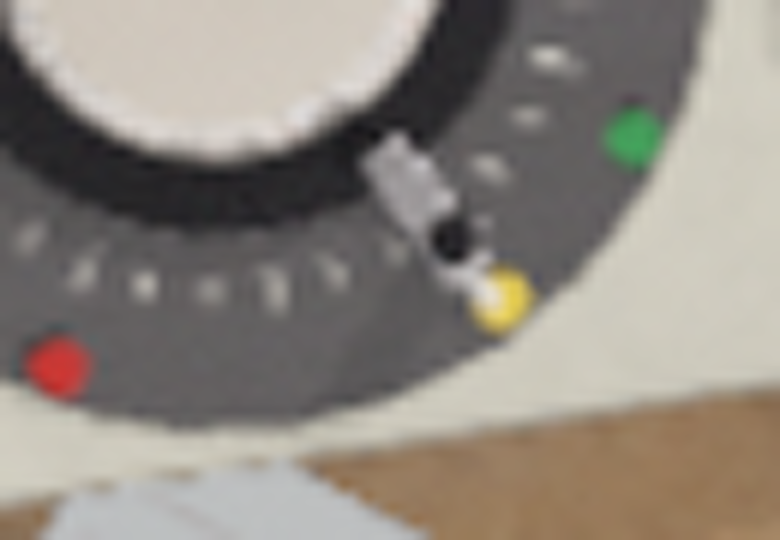

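From above, the white tip at (488,295) lies on the yellow disc, whose centre is at (501,299). It's about 0.018 rad short, or 1.5 mm at the post. I go back the same way and add a small nudge.

Request:
play_rows:
  series:
    - [-0.6,0,0,0,0,0,-1]
    - [-0.8,0,0.3,0,0,0,-1]
    - [-0.8,0,0.3,0,0,0,-1]
    - [-0.8,0,0.2,0,0,0,-1]
    - [-0.6,0,0,0,0,0,-1]
    - [-0.4,0,0,0,0,0,-1]
    - [0,0,0,0,0,0,-1]
    - [0,0,0,0,0,0,-1]

```text
time: 7.5
tcp_pos: [0.4707, -0.0194, 0.0802]
tcp_rot: [-3.14, -0.0, 2.04]
contact_force: [0.0, 0.3, -0.5]
finger_gap: 0.0006
gripper_force: 0.0
```

```bash
python3 st.py; python3 st.py
```

```text
[ 0.4707 -0.0194  0.0802] n 0.23029914028974963 l 0.41092297625423774 [ 0.   0.3 -0.5] 7.5
[ 0.4707 -0.0194  0.0802] n 0.23029914028974963 l 0.41092297625423774 [ 0.   0.3 -0.5] 7.5
```

Request:
play_rows:
  series:
    - [-0.1,0,0,0,0,0,-1]
    - [-0.06,0,0,0,0,0,-1]
    - [-0.04,0,0,0,0,0,-1]
    - [-0.03,0,0,0,0,0,-1]
    - [0,0,0,0,0,0,-1]
    - [0.2,0,0,0,0,0,-1]
    - [0.4,0,0,0,0,0,-1]
    - [0.6,0,0,0,0,0,-1]
    - [0.8,0,-0.4,0,0,0,-1]
    - [0.8,0,-0.8,0,0,0,-1]
    - [0.8,0,-0.4,0,0,0,-1]
    - [0.4,0,0,0,0,0,-1]

```text
time: 8.7
tcp_pos: [0.3872, 0.1493, 0.1583]
tcp_rot: [3.136, -0.002, 2.048]
contact_force: [0.0, -0.4, -0.3]
finger_gap: 0.0002
gripper_force: 0.0
```

```bash
python3 st.py; python3 chk.py e
```

```text
[0.3872 0.1493 0.1583] n 0.045093080857342815 l 0.41250342212811114 [ 0.  -0.4 -0.3] 8.7
yellow [266.9 219.9] 10 [509. 305.]
0.075 peak 0.5399999999999998 mean 0.5292779175660149 [ 0  0  2 10  6  0  0  0  0  0  0  0  0  0  0  0 21 42 44 47 44 48 52 49
 31  0  0  0 12 30 20  0  0  0  0  0  0  5 13  0]
0.092 peak 0.48999999999999977 mean 0.4889937206182427 [ 0  0  0  0  0  0  0  0  0  0  0  0  0  0  0  0 10 39 66 84 78 66 35  9
  0  0  0  0  0  0  0  0  0  0  0  0  0  0  0  0]
0.096 peak 0.48999999999999977 mean 0.48163727303245696 [  0   0   0   0   0   0   0   0   0   0   0   0   0   0   0   0   0  27
  74 102 104   0   0   0   0   0   0   0   0   0   0   0   0   0   0   0
   0   0   0   0]
tip@.5 [502. 299.]
```

View pics/e.png

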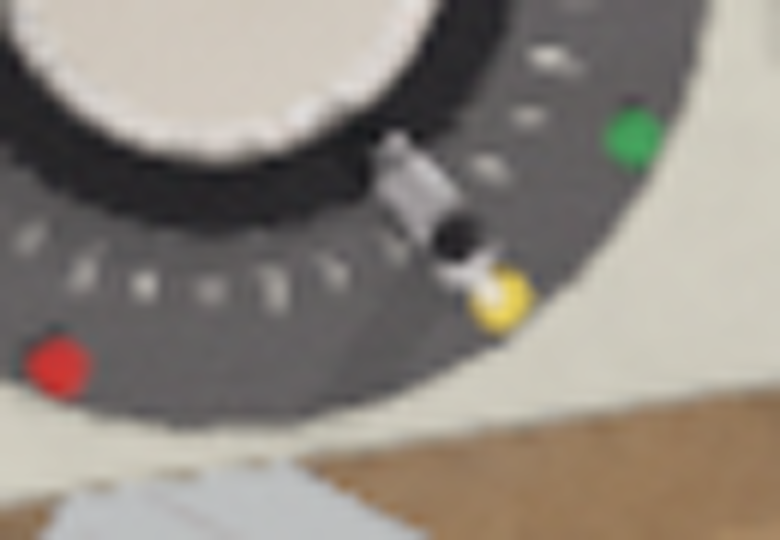

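The pointer now lies along the radius through the yellow dot, with the tip at (490,296) on the disc and the measured angle at 0.49–0.50. Next is the button, crossing above everything.

Request:
play_rows:
  series:
    - [-0.4,0,-0.4,0,0,0,-1]
    - [-0.8,0,0,0,0,0,-1]
    - [-0.8,0,0,0,0,0,-1]
    - [-0.8,0,0,0,0,0,-1]
    - [-0.8,0,0,0,0,0,-1]
    - [-0.8,0.05,0,0,0,0,-1]
    - [-0.8,0.05,0,0,0,0,-1]
    - [-0.8,0,0,0,0,0,-1]
    - [-0.5,0,0,0,0,0,-1]
    - [0,0,0,0,0,0,-1]
    - [0,0,0,0,0,0,-1]

```text
time: 9.85
tcp_pos: [0.5391, -0.1418, 0.1752]
tcp_rot: [-3.14, -0.001, 2.042]
contact_force: [0.3, 0.5, -0.1]
finger_gap: 0.0005
gripper_force: 0.0
```

```bash
python3 st.py
```

```text
[ 0.5391 -0.1418  0.1752] n 0.37106537306537846 l 0.4160642029128807 [ 0.3  0.5 -0.1] 9.85
```

Request:
play_rows:
  series:
    - [0.04,0.02,0.5,0,0,0,-1]
    - [0,0,0.7,0,0,0,-1]
    - [0,0,0.5,0,0,0,-1]
    - [0,0,0.3,0,0,0,-1]
    - [0,0,0.06,0,0,0,-1]
    - [0,0,0.04,0,0,0,-1]
    - [0,0,0,0,0,0,-1]

```text
time: 10.55
tcp_pos: [0.5402, -0.1392, 0.0718]
tcp_rot: [3.14, -0.0, 2.043]
contact_force: [-1.6, 1.6, 3.8]
finger_gap: 0.0002
gripper_force: 1.7
```

Request:
play_rows:
  series:
    - [0,0,0.04,0,0,0,-1]
    - [0,0,0.04,0,0,0,-1]
    - [0,0,0,0,0,0,-1]

```text
time: 10.85
tcp_pos: [0.5406, -0.1396, 0.0692]
tcp_rot: [3.139, -0.001, 2.043]
contact_force: [-4.7, 3.6, 17.4]
finger_gap: 0.0002
gripper_force: 8.6
```

```bash
python3 st.py; python3 - <<'E'
from m import *
p,d,K,V=cap('side'); c=p[165:220,225:305]; cv2.imwrite('pics/f.png',cv2.resize(cv2.cvtColor(c,cv2.COLOR_RGB2BGR),None,fx=10,fy=10,interpolation=cv2.INTER_CUBIC))
print(blobs(p,(255,290,185,225),*COL['green']))
E
```

```text
[ 0.5406 -0.1396  0.0692] n 0.3700412006903337 l 0.41806930006077325 [-4.7  3.6 17.4] 10.85
[(array([270.94736842, 207.        ]), np.int32(19))]
```

View pics/f.png

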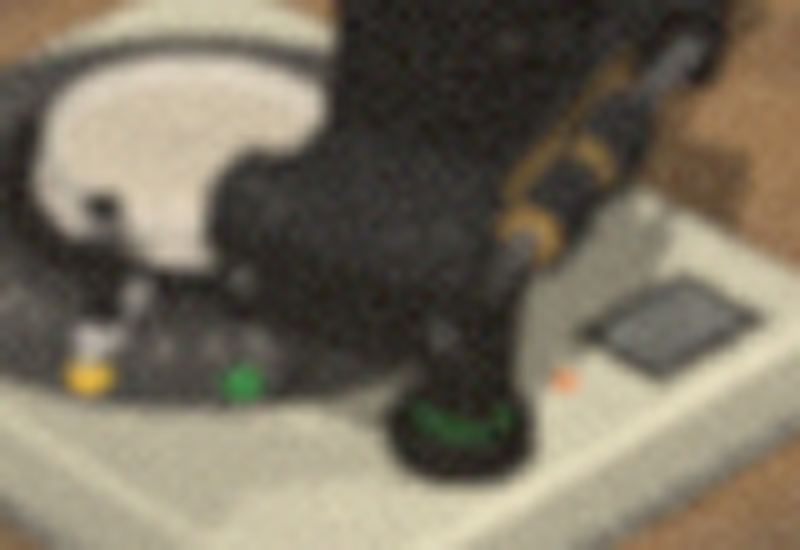

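The fingertips are centred on the button at crop (460,400), and only a thin green crescent is left inside the collar. I press slightly more to make sure it's at its stop.

Request:
play_rows:
  series:
    - [0,0,0.03,0,0,0,-1]
    - [0,0,0,0,0,0,-1]
    - [0,0,0,0,0,0,-1]

```text
time: 11.2
tcp_pos: [0.5407, -0.1396, 0.069]
tcp_rot: [3.138, -0.001, 2.043]
contact_force: [-8.9, 4.4, 27.4]
finger_gap: 0.0005
gripper_force: 13.6
```

The tool moved only 0.2 mm for 10 N more, so this is a hard stop. I release in steps; if contact lasts through about 6 mm of rise, the button was fully down.

Request:
play_rows:
  series:
    - [0,0,-0.07,0,0,0,-1]
    - [0,0,0,0,0,0,-1]
    - [0,0,0,0,0,0,-1]

```text
time: 11.5
tcp_pos: [0.5408, -0.1397, 0.0697]
tcp_rot: [3.139, 0.001, 2.043]
contact_force: [-1.1, 1.6, 5.3]
finger_gap: 0.0004
gripper_force: 2.3
```

Request:
play_rows:
  series:
    - [0,0,-0.04,0,0,0,-1]
    - [0,0,0,0,0,0,-1]
    - [0,0,0,0,0,0,-1]

```text
time: 11.8
tcp_pos: [0.5408, -0.1397, 0.0711]
tcp_rot: [3.14, 0.001, 2.043]
contact_force: [1.5, 2.0, 3.8]
finger_gap: 0.0002
gripper_force: 1.9
```

Request:
play_rows:
  series:
    - [0,0,-0.04,0,0,0,-1]
    - [0,0,0,0,0,0,-1]
    - [0,0,0,0,0,0,-1]

```text
time: 12.1
tcp_pos: [0.5401, -0.14, 0.0729]
tcp_rot: [3.141, 0.001, 2.043]
contact_force: [1.3, 0.6, 2.4]
finger_gap: 0.0006
gripper_force: 1.4
```

Request:
play_rows:
  series:
    - [0,0,-0.04,0,0,0,-1]
    - [0,0,0,0,0,0,-1]
    - [0,0,0,0,0,0,-1]

```text
time: 12.4
tcp_pos: [0.5395, -0.14, 0.0747]
tcp_rot: [-3.141, 0.0, 2.043]
contact_force: [0.5, -0.6, 1.5]
finger_gap: 0.0007
gripper_force: 0.9
```

Request:
play_rows:
  series:
    - [0,0,-0.04,0,0,0,-1]
    - [0,0,0,0,0,0,-1]
    - [0,0,0,0,0,0,-1]

```text
time: 12.7
tcp_pos: [0.5391, -0.1395, 0.0765]
tcp_rot: [-3.14, -0.001, 2.043]
contact_force: [-0.0, 0.2, 0.4]
finger_gap: 0.0006
gripper_force: 0.0
```

Contact held from 5.3 N at 0.0697 m down to nothing at about 0.0755 m. That matches the full 6 mm, so the button went right down and came up again. I withdraw and do a last check.

Request:
play_rows:
  series:
    - [0,0,-0.4,0,0,0,-1]
    - [0,0,-0.8,0,0,0,-1]
    - [0,0,-0.8,0,0,0,-1]
    - [-0.4,0,-0.5,0,0,0,-1]
    - [-0.8,-0.3,0,0,0,0,-1]
    - [-0.8,-0.3,0,0,0,0,-1]
    - [-0.4,0,0,0,0,0,-1]
    - [0,0,0,0,0,0,-1]
    - [0,0,0,0,0,0,-1]
    - [0,0,0,0,0,0,-1]

```text
time: 13.7
tcp_pos: [0.5674, -0.2584, 0.2013]
tcp_rot: [-3.141, -0.002, 2.045]
contact_force: [0.0, 0.6, -0.1]
finger_gap: 0.0003
gripper_force: 0.0
```

```bash
python3 st.py; python3 chk.py g
```

```text
[ 0.5674 -0.2584  0.2013] n 0.48882249566954283 l 0.3870340663009333 [ 0.   0.6 -0.1] 13.7
yellow [266.9 219.9] 10 [509. 305.]
0.075 peak 0.5399999999999998 mean 0.5267289790832858 [ 0  1  8 17 15  2  0  0  0  0  0  0  2  0  0  2 29 50 53 55 53 56 60 57
 39  9  0  6 20 39 28  2  0  0  0  0  1 11 20  6]
0.092 peak 0.48999999999999977 mean 0.4896726281113678 [ 0  0  0  0  0  0  0  0  0  0  0  0  0  0  0  0 17 48 74 92 86 74 42 16
  3  0  0  0  0  0  0  0  0  0  0  0  0  0  0  0]
0.096 peak 0.48999999999999977 mean 0.4872169839218502 [  0   0   0   0   0   0   0   0   0   0   0   0   0   0   0   0   0  35
  83 110 113   0   0  23   0   0   0   0   0   0   0   0   0   0   0   0
   0   0   0   0]
tip@.5 [502. 299.]
```

The pointer hasn't moved (about 0.49–0.50 rad), and the robot is clear of everything.

```bash
python3 -c "
from plant import manip; print(manip.hand_in())"
```

```text
the job is handed in; nothing more can be done
None
```

I pushed the pointer onto the yellow dot (about 0.49 rad measured, dot at 0.50), then pressed the green button fully down and let it come up, and handed the job in at about 14 s with the arm clear; I took no closing picture check of the dish, bottle, timer and beaker.

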